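# Load the paint-pan drying box, bolt it and set its timer

## Robot

A 6-joint arm with a two-finger parallel gripper is mounted at the origin on the work surface. World frame = base frame: x ahead of the robot, y to its left, z up, the work surface at z = 0. Lengths are in m, angles in degrees, forces in N, time in s.
With the tool pointing down it reaches from about 0.35 to 0.875 m from the base axis. Payload 4.2 kg.
Tool frame: the origin (TCP) lies midway between the tips of the shut fingers; the grasp point (between the pads) lies 19 mm behind it; z points along the fingers, y is the direction in which the jaws open and shut (so a half turn about z gives the same grasp; the last joint's range is limited). The gripper opens to 87 mm and grips with 3 to 60 N. Pads are 19 mm wide; open, the fingers measure 117 mm over their backs; the gripper's body (75 mm by 190 mm) begins 51 mm behind the grasp point.
Start: joints at [-57.605, 22.042, 0.453, 0, -68.411, -14.817], TCP at [0.189, -0.596, 0.223] pointing down, gripper open.
Joint ranges: [-179.83, 179.83], [-69.29, 118.12], [-61.27, 80.66], [-181.25, 117.63], [-171.15, -9.14], [-177.46, 177.46]. Speed limits (degrees/s): [159.86, 159.86, 180, 180, 180, 180].

## Interface

Orientations are given as a 3x3 rotation matrix whose columns are the frame's x, y, z axes.
In Python, from station import r gives the robot as it stands.
- The arm moves only by the tool carry_out, never from a script. Its argument "steps" is a list of rows, each a list of 2 entries, a list of its own where there are three numbers: the shift along the tool's x, y, z in cm, then the turn about the tool's z in degrees. In form: [[[x, y, z], twist], ...]. A call has 1 to 20 rows; each row is the pose to reach, as a shift and turn from the pose measured when the call began, along the tool's axes at that moment; what a row does not reach only later rows make up. A row lasts 1/10 s, in which the tool goes at most 50 mm and 8.59 degrees, less where a joint would pass 70% of its speed; a pose out of reach is approached as far as the arm can. A call with a gripper value outside its range is refused whole. "gripper" is the gripper's target within -1 to 1 (fully open at 1, half-way at 0, shut at -1), set as the call begins (left out, the last holds). The fingers move at their own pace and stop on an object; the grip force is fixed at half the most. Time passes only in rows, so rows that repeat a pose let the fingers close. It gives the time, the measured TCP pose, the force and the opening at its end, in the units of the state.
- r.sense(): the state, without advancing time (a new reading comes with each control period).
- r.capture(name): name is "scene" or "side" or "wrist"; returns the picture (384x512x3 uint8, red, green, blue); there is no depth.
- r.calibration(name): a dict with "camera_matrix" (3x3 intrinsics, pixels), "D" ([k1, k2, p1, p2, k3] as OpenCV has them; the pictures are not rectified), "world_from_camera" (4x4, takes a point from camera to world coordinates). Camera axes: x right, y up, looking along -z (the intrinsics and any distortion apply to the point x, -y, -z); pixel columns grow to the right and rows downward; lengths in m; the calibration is good to about 2 mm. A picture is of the moment at which its call begins: read the wrist's pose just before it. calibration takes no time and is no camera call; for the wrist camera it gives the pose at the moment of the call.
- r.finish_job(): hands the job in, once; it reports no verdict.
Trained networks look in the newest picture that a camera, given by its name, has taken for a name from the list of things; names that differ only in an ending like _2 or _b are one class to them, and where a whole thing is asked for, a point or a joint stands for the part that bears it (a point fixed in the world has none). Each returns a list of dicts, best first, with "confidence" (0 to 1); they miss things now and then, are a little off and sometimes report something else, mostly with a low value. They report only what shows in the picture. A call takes as long as a camera call. They do not tell look-alikes from the thing itself.
- r.cut_out(camera, target): "pixels" (384x512 bool, what is visible of it).
- r.place_of(camera, target): "centre" ([x, y, z] in m, in world coordinates, good to about 4 mm: a listed point, or the origin of a listed thing).
The state is a dict: "time_s": time; "joints": joint angles; "joint_velocities": joint speeds; "effort": joint torques, N m; "tcp_pos": TCP position; "ee_rot": TCP orientation; "wrist_force": force on the tool from outside, world axes, zero at the start; "moment": the same for the moment, N m; "gripper_width": opening from 0.0 (shut) to 1.0 (fully open).
Only numpy, scipy, OpenCV 4.12 (cv2) and the standard library are available. Lean on these libraries where they do the work, as an engineer would, in place of code of your own. Each camera call takes 0.05 s, during which the arm holds its last target. There are 200 camera calls.

## Task

Put the freshly filled paint pans that stand loose on the table into the drying box: draw back the bolt that holds the sliding cover, slide the cover fully open, and lay every loose pan flat on the floor of the box, paint side up, none on top of another. Then slide the cover fully shut, push the bolt fully home again, and only when it is locked turn the timer clockwise to the third click after OFF. The pans in the wooden art case stay there, and everything else on the table is to be left as it stands.

Things in the scene. Friction and masses are not known exactly. Their poses are not given: they have to be found in the camera images.
- dryer: Low grey metal drying box fixed to the table, 300 (x) x 280 (y) mm, deck 43 mm high; origin at the centre of its underside; x from its front (robot's side) to its back, y to its left. Placed and turned anew each time. In its coordinates (mm): well centre (-78,-45), timer axis (-85,92), bolt grip when home (-2,98), cover handle when shut (-65,-45). Behind the well the cover slides over a deck.
- well (a point): Centre of the well's floor, 12 mm above the table, axes as the dryer's. The well is 120 (x) x 170 (y) mm inside, flat, its walls 31 mm high (rim 43 mm above the table). The fully open cover leaves the whole well clear.
- cover (a joint): Sliding cover, m: 0 fully shut over the well, grows towards the dryer's +x (back) to 0.132 fully open, stops at both ends. Flat grey plate 160 x 180 mm, top 52 mm above the table. Friction about 2 N, stays where left. Two brass lugs on its left edge straddle the bolt's tongue: with the bolt home it has 3 mm of play. Shut it within 2 mm before pushing the bolt home.
- cover_handle (a point): Top centre of the cover's black handle, 80 mm above the table: an upright bar 12 mm thick (x) and 60 mm long (y), 28 mm tall, standing on the cover; moves with the cover; axes as the dryer's.
- bolt (a joint): The bolt (lock slide), m: 0 fully home (locking the cover), grows towards the dryer's +y (away from the cover) to 0.024 fully drawn, with stops at both ends; above 0.015 it frees the cover. Friction about 1.5 N, stays where left.
- bolt_grip (a point): Top centre of the bolt's black finger grip, 88 mm above the table: an upright post 12 mm (x) x 16 mm (y), standing 30 mm above the steel slide bar (top 58 mm); moves with the bolt; axes as the dryer's.
- timer (a joint): Timer angle, rad, clockwise from above positive: 0 at OFF (end stop), a click every 0.628 (36 degrees), up to 3.14 (5 clicks). Starts at about OFF or the first click. Spring detents of about 0.05 N m: let go near a click, it settles into it by itself. Third click after OFF = 1.885.
- timer_grip (a point): Top centre of the timer knob, 83 mm above the table, on its upright turning axis: black bar grip 40 mm long (its own x), 10 mm thick, 26 mm tall on a round skirt 44 mm across. A white line marks the pointer end, its own -x; at OFF it points to the dryer's front (-x), at a long white bar on the deck; five short white ticks mark the clicks. Turns with the knob.
- pan1: 36 x 36 x 16 mm square white plastic paint pan, filled to the brim with solid dull brown paint (paint side up), about 30 g; origin at the centre of its underside, z up out of the paint, x and y along its sides. Solid to the touch. May be absent.
- pan2: 36 x 36 x 16 mm square white plastic paint pan, filled to the brim with solid dull brown paint (paint side up), about 30 g; origin at the centre of its underside, z up out of the paint, x and y along its sides. Solid to the touch. May be absent.
- pan3: 36 x 36 x 16 mm square white plastic paint pan, filled to the brim with solid dull brown paint (paint side up), about 30 g; origin at the centre of its underside, z up out of the paint, x and y along its sides. Solid to the touch. May be absent.
- pan4: 36 x 36 x 16 mm square white plastic paint pan, filled to the brim with solid dull brown paint (paint side up), about 30 g; origin at the centre of its underside, z up out of the paint, x and y along its sides. Solid to the touch. May be absent.
- eraser: grey rubber eraser lying flat, 42 x 20 x 12 mm; origin at the centre of its underside. Bystander.
- pastel: square black-wrapped pastel stick lying flat along its x, about 72 x 11 x 11 mm. Bystander.
- tube1: metal paint tube lying flat along its x, about 100 x 26 x 14 mm. Bystander.
- tube2: another such paint tube. Bystander.
- water_cup: white mug standing upright, 70 mm across and 85 mm high, handle at its +y. Bystander.
- tape_roll: roll of paper tape lying flat, 84 mm across, 22 mm high. Bystander.
- sharpener: small steel pencil sharpener, 26 x 16 x 11 mm. Bystander.
Mind the look-alikes: they are no part of the job. Leave any orange or purple look-alike of the pan4 alone.

How it is judged (in metres and radians):
On the way, in this order (a step that is already met when the one before it is completed fails the run):
1. the bolt is drawn while the cover is still shut (value of joint bolt above 0.015 m and value of joint cover below 0.008 m), for 0.2 s.
2. the cover is slid fully open (value of joint cover above 0.118 m), for 0.2 s.
3. every loose pan lies flat on the floor of the well, with the cover open (value of joint cover above 0.1 m and x of pan1 in the frame of well between -0.05 and 0.05 m and y of pan1 in the frame of well between -0.075 and 0.075 m and z of pan1 in the frame of well between -0.006 and 0.006 m and angle between each of pan1, pan2, pan3, pan4's own z axis and vertical below 0.15 rad and linear speed of each of pan1, pan2, pan3, pan4 below 0.03 m/s and x of pan2 in the frame of well between -0.05 and 0.05 m and y of pan2 in the frame of well between -0.075 and 0.075 m and z of pan2 in the frame of well between -0.006 and 0.006 m and x of pan3 in the frame of well between -0.05 and 0.05 m and y of pan3 in the frame of well between -0.075 and 0.075 m and z of pan3 in the frame of well between -0.006 and 0.006 m and x of pan4 in the frame of well between -0.05 and 0.05 m and y of pan4 in the frame of well between -0.075 and 0.075 m and z of pan4 in the frame of well between -0.006 and 0.006 m), for 0.2 s.
4. the cover is fully shut and the bolt fully home (value of joint cover below 0.005 m and value of joint bolt below 0.006 m), for 0.2 s.
5. the timer is at the third click, with the cover bolted (all of step 4 and value of joint timer between 1.665 and 2.105 rad), for 0.2 s.
At the end, for the whole second after the job is handed in: Every pan present lies on the floor of the well (underside within 6 mm of the floor, tilt under 0.15 rad, paint up, at rest), the cover is shut within 5 mm, the bolt is home within 6 mm, and the timer rests within 0.22 rad of the third click (1.885 rad) (all of step 5 and x of pan1 in the frame of well between -0.05 and 0.05 m and y of pan1 in the frame of well between -0.075 and 0.075 m and z of pan1 in the frame of well between -0.006 and 0.006 m and angle between each of pan1, pan2, pan3, pan4's own z axis and vertical below 0.15 rad and linear speed of each of pan1, pan2, pan3, pan4 below 0.03 m/s and x of pan2 in the frame of well between -0.05 and 0.05 m and y of pan2 in the frame of well between -0.075 and 0.075 m and z of pan2 in the frame of well between -0.006 and 0.006 m and x of pan3 in the frame of well between -0.05 and 0.05 m and y of pan3 in the frame of well between -0.075 and 0.075 m and z of pan3 in the frame of well between -0.006 and 0.006 m and x of pan4 in the frame of well between -0.05 and 0.05 m and y of pan4 in the frame of well between -0.075 and 0.075 m and z of pan4 in the frame of well between -0.006 and 0.006 m and velocity of joint timer below 0.1 rad/s); the robot touches nothing.
It fails at once if a bystander on the table is shifted more than 40 mm (distance of any of eraser, pastel, tube1, tube2, water_cup, tape_roll, sharpener from where it was at the start of the episode above 0.04 m).
It fails at once if the mug is tipped (angle between water_cup's own z axis and vertical above 0.5 rad).
Of pan1, pan2, pan3, pan4 only 3 to 4 are there at a start; the rules pass over those that are not, and their reading is None.
At some moment in a run one of pan1, pan2, pan3, pan4 may be knocked a few centimetres aside while the robot is not near it.
Once in a run the grip may slacken for a moment while it holds something.
It also fails if it takes over 210 s, if anything falls off the work surface, if the arm or the gripper's body presses on something with over 40 N, if the wrist force passes 120 N, or if a joint passes its speed limit or range.

## Working session

There is one attempt and no reset: what is moved stays moved. The work goes in short steps, Python scripts to look and compute and a tool call to move; the robot and the scene stay as the last step left them, time stands still between calls to the robot, and variables do not carry over. Pictures are saved under pics/ and viewed, about 12 in all and at most 16, crops included, and the job is handed in when it is done.

Besides the shell and the picture viewer there is one more tool, called after ">>>" as name([rows], argument=value, ...), one row to a line, values as JSON. carry_out: Moves the arm, as the interface text tells. Its arguments: {"type":"object","properties":{"steps":{"type":"array","items":{"type":"array"}},"gripper":{"type":"number"}},"required":["steps"]}

```bash
ls; mkdir -p pics; cat > h.py <<'E'
import numpy as np, cv2
from station import r
def save(cam,name,crop=None,scale=1):
    im=r.capture(cam)
    if crop: a,b,c,d=crop; im=im[b:d,a:c]
    im=cv2.resize(im,None,fx=scale,fy=scale,interpolation=cv2.INTER_CUBIC)
    cv2.imwrite('pics/'+name,im[:,:,::-1]); 
def px(cam,p):
    c=r.calibration(cam);T=np.linalg.inv(np.array(c['world_from_camera']))
    q=T[:3,:3]@np.array(p)+T[:3,3]; q=q*[1,-1,-1]
    return cv2.projectPoints(q.reshape(1,3),np.zeros(3),np.zeros(3),np.array(c['camera_matrix']),np.array(c['D']))[0].ravel()
def ray(cam,uv,z):
    c=r.calibration(cam);T=np.array(c['world_from_camera'])
    n=cv2.undistortPoints(np.array(uv,float).reshape(-1,1,2),np.array(c['camera_matrix']),np.array(c['D'])).reshape(-1,2)
    d=np.c_[n[:,0],-n[:,1],-np.ones(len(n))]@T[:3,:3].T
    return T[:3,3]+d*((z-T[2,3])/d[:,2:])
def st():
    s=r.sense();print(round(s['time_s'],2),np.round(s['tcp_pos'],4),np.round(s['ee_rot'],3).tolist(),'F',np.round(s['wrist_force'],1),'g',round(s['gripper_width'],3),'j',np.round(s['joints'],1));return s
E
python3 - <<'E'
from h import *
st()
save('scene','s1.png',scale=1.5); 
for n in ['dryer','well','cover_handle','bolt_grip','timer_grip','pan1','eraser','pastel','tube1','water_cup','tape_roll','sharpener']:
    for d in r.place_of('scene',n): print(n,np.round(d['centre'],4),round(d['confidence'],2),px('scene',d['centre']).round())
save('side','d1.png',scale=1.5)
for n in ['dryer','cover_handle','bolt_grip','timer_grip','pan1']:
    for d in r.place_of('side',n): print(n,np.round(d['centre'],4),round(d['confidence'],2),px('side',d['centre']).round())
E
```

```text
pics
0.0 [ 0.1886 -0.5952  0.2214] [[-0.953, -0.302, -0.001], [-0.302, 0.953, 0.002], [0.0, 0.002, -1.0]] F [-0.5 -0.6  0.4] g 0.999 j [-57.6  22.1   0.4  -0.  -68.4 -14.8]
dryer [0.5786 0.2026 0.0015] 0.91 [303. 179.]
well [0.4966 0.171  0.0152] 0.71 [277. 171.]
cover_handle [0.511  0.1645 0.0802] 0.59 [280. 160.]
bolt_grip [0.5857 0.3025 0.0897] 0.42 [323. 144.]
timer_grip [0.5041 0.3085 0.0827] 0.58 [303. 135.]
pan1 [ 0.4634 -0.3032 -0.0006] 0.63 [169. 263.]
pan1 [ 0.5965 -0.3132 -0.0025] 0.58 [202. 291.]
pan1 [ 0.616  -0.1459  0.002 ] 0.56 [246. 253.]
pan1 [ 0.6201 -0.4028 -0.001 ] 0.51 [185. 320.]
pan1 [ 0.5182 -0.3892  0.0016] 0.5 [161. 294.]
eraser [ 0.4669 -0.2218  0.0009] 0.41 [190. 245.]
pastel [ 0.5717 -0.2189 -0.0017] 0.45 [218. 263.]
tube1 [ 0.7389 -0.1183 -0.0025] 0.59 [287. 269.]
tube1 [ 0.4139 -0.4357  0.0059] 0.56 [120. 285.]
tube1 [ 0.5957 -0.3128 -0.0013] 0.47 [202. 290.]
tube1 [ 0.4614 -0.305  -0.0028] 0.24 [168. 264.]
water_cup [0.358  0.4718 0.0011] 0.62 [294. 116.]
tape_roll [ 0.7294 -0.2744  0.001 ] 0.93 [250. 307.]
tape_roll [ 6.164e-01 -1.475e-01 -2.000e-04] 0.35 [246. 254.]
sharpener [ 0.5975 -0.311   0.0021] 0.65 [203. 289.]
sharpener [ 0.3756 -0.2231  0.002 ] 0.49 [167. 230.]
cover_handle [0.5062 0.1697 0.0771] 0.58 [232. 208.]
bolt_grip [0.5838 0.3006 0.0896] 0.42 [184. 213.]
bolt_grip [ 0.739  -0.1152  0.0018] 0.32 [238. 172.]
timer_grip [ 0.378  -0.2201 -0.0011] 0.61 [331. 194.]
timer_grip [0.5029 0.3075 0.0837] 0.5 [201. 226.]
pan1 [ 0.6155 -0.1539  0.    ] 0.61 [269. 179.]
pan1 [ 0.5957 -0.3147 -0.0025] 0.59 [297. 166.]
pan1 [ 0.5216 -0.3836  0.0029] 0.49 [322. 164.]
pan1 [ 0.6167 -0.3986  0.0017] 0.47 [305. 156.]
pan1 [ 0.4612 -0.3055  0.0021] 0.38 [324. 177.]
```

View pics/s1.png

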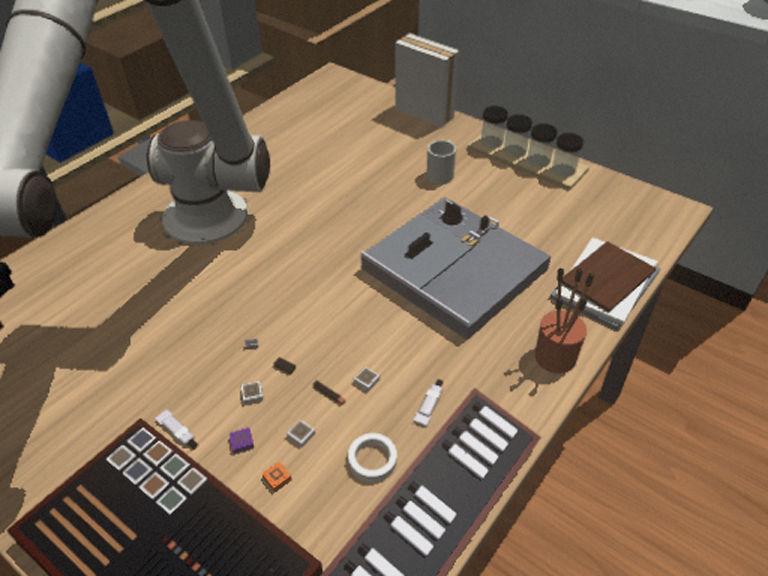

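```bash
python3 - <<'E'
from h import *
save('scene','c1.png',(100,215,300,345),4)
# handle axis via mask
r.capture('scene')
for n in ['cover_handle','bolt_grip','timer_grip','dryer']:
    for d in r.cut_out('scene',n)[:1]:
        m=d['pixels'].astype(np.uint8); print(n,d['confidence'],m.sum(),cv2.minAreaRect(cv2.findNonZero(m)))
E
```

```text
cover_handle 0.76 1903 ((280.7696533203125, 164.70819091796875), (42.631526947021484, 63.038475036621094), 51.709835052490234)
bolt_grip 0.66 80 ((322.82763671875, 150.56898498535156), (6.95924186706543, 12.99933910369873), 23.198591232299805)
timer_grip 0.63 105 ((301.25, 142.25001525878906), (12.020814895629883, 9.899494171142578), 45.0)
dryer 0.59 6647 ((302.1716613769531, 173.74905395507812), (107.98493957519531, 78.18700408935547), 34.380348205566406)
```

View pics/c1.png

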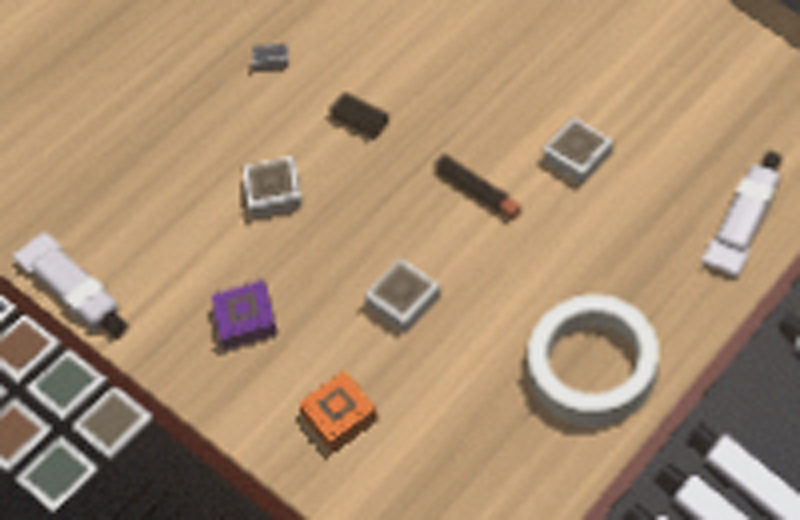

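Three loose brown pans with white rims: full-picture pixels (168,261), (200,287) and (244,252). The purple (161,294) and orange (185,320) squares are look-alikes, and the case's eight pans stay; the crop confirms this. Next I fit the dryer pose and take a wrist view over it.

```bash
cat >> h.py <<'E'
L={'well':(-.078,-.045),'timer_grip':(-.085,.092),'bolt_grip':(-.002,.098),'cover_handle':(-.065,-.045),'dryer':(0,0)}
def fit(P):  # list of (local, world)
    a=np.array([p[0] for p in P]);b=np.array([p[1][:2] for p in P])
    ac,bc=a.mean(0),b.mean(0);A=a-ac;B=b-bc
    th=np.arctan2((A[:,0]*B[:,1]-A[:,1]*B[:,0]).sum(),(A*B).sum())
    R=np.array([[np.cos(th),-np.sin(th)],[np.sin(th),np.cos(th)]]);t=bc-R@ac
    return np.degrees(th),t,b-(a@R.T+t)
def go(p,yaw=None,twists=True):
    """print tool-frame shift (cm) to reach p, and twist so that tool y lies at world yaw (mod 180)"""
    s=r.sense();R=np.array(s['ee_rot']);d=R.T@(np.array(p)-s['tcp_pos'])*100
    tw=None
    if yaw is not None:
        cur=np.degrees(np.arctan2(R[1,1],R[0,1]));tw=-((yaw-cur+90)%180-90)  # tool z down: +twist = -world yaw
    print('go',np.round(p,4),'shift',np.round(d,2),'twist',None if tw is None else round(tw,1),'norm',round(np.linalg.norm(d),1),'j6',round(s['joints'][5],1))
E
python3 - <<'E'
from h import *
P=[]
r.capture('scene')
for n in L:
    d=r.place_of('scene',n)
    if d:P.append((L[n],d[0]['centre']))
r.capture('side')
for n in L:
    d=[x for x in r.place_of('side',n) if x['centre'][1]>.1]
    if d:P.append((L[n],d[0]['centre']))
th,t,res=fit(P);print(th,t,res.round(4).tolist())
s=r.sense();T=np.array(r.calibration('wrist')['world_from_camera']);R=np.array(s['ee_rot'])
print('cam in tool',R.T@(T[:3,3]-s['tcp_pos']),(R.T@T[:3,:3]).round(2).tolist())
go([.50,.2,.33],th)
go([.50,.2,.33],th+90)
E
```

```text
-6.501276551960027 [0.57638968 0.20465025] [[0.0001, 0.0023], [-0.0035, 0.0013], [-0.0006, -0.0038], [0.0042, -0.002], [-0.0012, 0.0004], [0.0031, 0.0013], [0.0011, -0.0005], [0.002, -0.0003], [-0.0013, 0.0008], [-0.004, 0.0004]]
cam in tool [ 0.07990051 -0.00024205 -0.16287836] [[-0.0, 0.96, 0.29], [1.0, -0.0, 0.0], [0.0, 0.29, -0.96]]
go [0.5  0.2  0.33] shift [-53.7   66.46 -10.75] twist -65.9 norm 86.1 j6 -14.8
go [0.5  0.2  0.33] shift [-53.7   66.46 -10.75] twist 24.1 norm 86.1 j6 -14.8
```

>>> carry_out([
  [[-53.7,66.5,-10.8],-65.9],
  [[-53.7,66.5,-10.8],-65.9],
  [[-53.7,66.5,-10.8],-65.9],
  [[-53.7,66.5,-10.8],-65.9],
  [[-53.7,66.5,-10.8],-65.9],
  [[-53.7,66.5,-10.8],-65.9],
  [[-53.7,66.5,-10.8],-65.9],
  [[-53.7,66.5,-10.8],-65.9],
  [[-53.7,66.5,-10.8],-65.9],
  [[-53.7,66.5,-10.8],-65.9],
  [[-53.7,66.5,-10.8],-65.9],
  [[-53.7,66.5,-10.8],-65.9],
  [[-53.7,66.5,-10.8],-65.9],
  [[-53.7,66.5,-10.8],-65.9],
  [[-53.7,66.5,-10.8],-65.9],
  [[-53.7,66.5,-10.8],-65.9],
  [[-53.7,66.5,-10.8],-65.9],
  [[-53.7,66.5,-10.8],-65.9],
  [[-53.7,66.5,-10.8],-65.9],
  [[-53.7,66.5,-10.8],-65.9],
])

```text
time_s: 3.85
tcp_pos: [0.4994, 0.1996, 0.3303]
ee_rot: [[-0.114, -0.994, -0.001], [-0.994, 0.114, -0.001], [0.001, 0.001, -1.0]]
wrist_force: [0.2, -0.7, 0.3]
gripper_width: 1.002
```

```bash
python3 - <<'E'
from h import *
s=st(); save('wrist','w1.png',scale=1.5)
P=[]
for n in L:
    for d in r.place_of('wrist',n)[:2]:
        print(n,np.round(d['centre'],4),round(d['confidence'],2),px('wrist',d['centre']).round()*1.5); P.append((L[n],d['centre']))
th,t,res=fit(P);print(th,t,res.round(4).tolist())
E
```

```text
3.85 [0.4994 0.1996 0.3303] [[-0.114, -0.994, -0.001], [-0.994, 0.114, -0.001], [0.001, 0.001, -1.0]] F [ 0.2 -0.7  0.3] g 1.002 j [ 39.1  10.2  -0.8  -0.  -79.1 -45.6]
timer_grip [0.5048 0.3026 0.0821] 0.6 [396. 342.]
cover_handle [0.5056 0.1663 0.0804] 0.91 [381.  217.5]
dryer [0.5753 0.2035 0.0028] 0.81 [330.  247.5]
dryer [0.5074 0.1694 0.0781] 0.34 [379.5 220.5]
-17.111149694901016 [0.55565793 0.18818662] [[0.0033, 0.0015], [0.0253, 0.002], [0.0196, 0.0153], [-0.0483, -0.0188]]
```

View pics/w1.png

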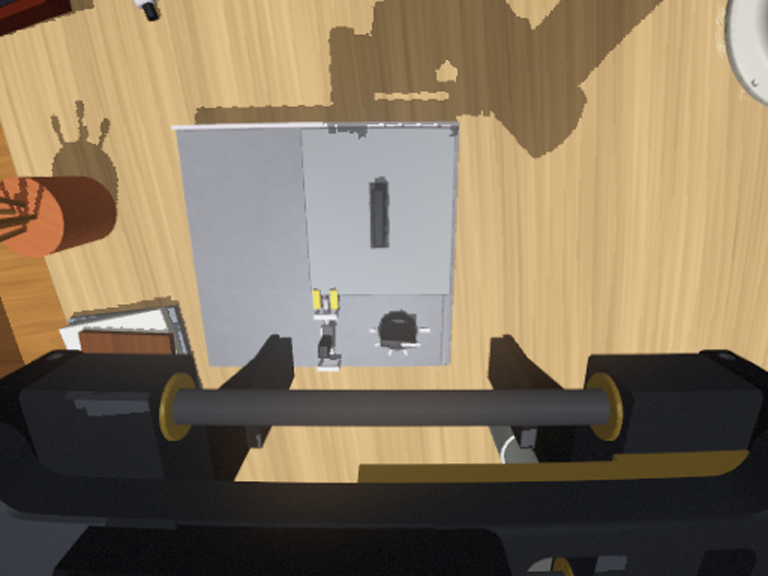

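The wrist view shows the box with the handle at (379,213), the bolt grip at about (326,340) next to the brass lugs, and the timer at (398,326). I refine the fit from deck corners and handle.

```bash
python3 - <<'E'
from h import *
f=lambda uv,z: ray('wrist',np.array(uv,float)/1.5,z)[:,:2]
c=f([(458,123),(449,363),(212,366),(178,130)],.043);print('corners\n',c.round(4))
h=f([(379,180),(381,247)],.080);print('handle',h.round(4),h.mean(0))
b=f([(327,333)],.088);print('bolt',b)
w=lambda a:tuple(a)
P=[((-.15,-.14),c[0]),((-.15,.14),c[1]),((.15,.14),c[2]),((.15,-.14),c[3]),(L['cover_handle'],h.mean(0))]
th,t,res=fit(P);print(th,t,res.round(4).tolist())
im=r.capture('wrist')[185:265,190:310];cv2.imwrite('pics/w2.png',cv2.resize(im,None,fx=6,fy=6,interpolation=cv2.INTER_CUBIC)[:,:,::-1])
E
```

```text
corners
 [[0.4149 0.0815]
 [0.4449 0.3568]
 [0.7395 0.3278]
 [0.71   0.0522]]
handle [[0.503  0.129 ]
 [0.5092 0.1961]] [0.50606262 0.162546  ]
bolt [[0.57862805 0.28176265]]
-5.8357720476202 [0.57690922 0.20379627] [[0.0014, 0.0017], [0.0029, -0.0015], [-0.0008, -0.0], [-0.0019, 0.0029], [-0.0016, -0.0031]]
```

View pics/w2.png

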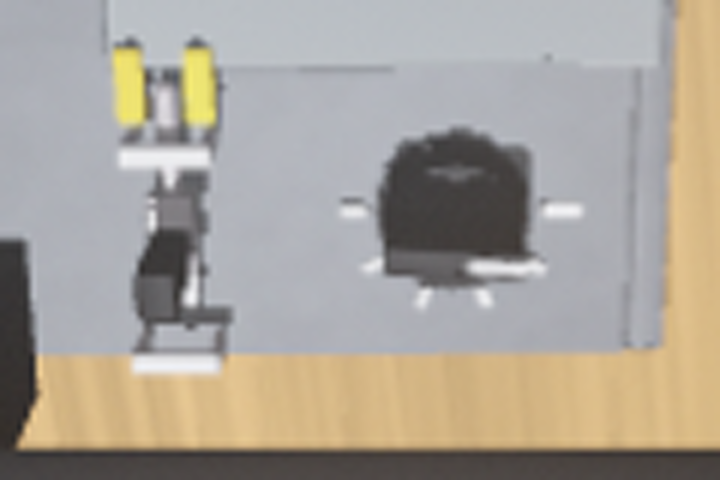

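The crop shows the timer bar's white line pointing to the front (right in the picture), so it stands at OFF. The bolt grip's top is near (160,298) in the crop, which is full pixel (216.7,234.7).

```bash
cat >> h.py <<'E'
TH=np.radians(-6.1);T0=np.array([.5768,.2040])
RD=np.array([[np.cos(TH),-np.sin(TH)],[np.sin(TH),np.cos(TH)]])
def D(x,y,z): return np.r_[RD@np.array([x,y])/1000+T0,z]
YX=np.degrees(TH);YY=YX+90
E
python3 - <<'E'
from h import *
print('bolt meas',ray('wrist',[(190+160/6,185+298/6)],.088)[0],'pred',D(-2,98,.088),'px pred',(px('wrist',D(-2,98,.088))-[190,185])*6)
print('timer pred crop',(px('wrist',D(-85,92,.083))-[190,185])*6)
print('handle pred',D(-65,-45,.08))
go(D(-2,98,.13),YY); go(D(-2,98,.068))
E
```

```text
bolt meas [0.58450958 0.30409346 0.088     ] pred [0.5852252  0.30165765 0.088     ] px pred [155.99967674 290.26769648]
timer pred crop [456.76256938 260.7048993 ]
handle pred [0.50738615 0.16616196 0.08      ]
go [0.5852 0.3017 0.13  ] shift [-11.12  -7.32  20.11] twist 89.5 norm 24.1 j6 -45.6
go [0.5852 0.3017 0.068 ] shift [-11.11  -7.31  26.31] twist None norm 29.5 j6 -45.6
```

>>> carry_out([
  [[-11.2,-7.3,16],-0.4],
  [[-11.2,-7.3,16],-0.4],
  [[-11.2,-7.3,16],-0.4],
  [[-11.2,-7.3,16],-0.4],
  [[-11.2,-7.3,16],-0.4],
  [[-11.2,-7.3,16],-0.4],
  [[-11.2,-7.3,19],-0.4],
  [[-11.2,-7.3,22],-0.4],
  [[-11.2,-7.3,24],-0.4],
  [[-11.2,-7.3,26.2],-0.4],
  [[-11.2,-7.3,26.2],-0.4],
  [[-11.2,-7.3,26.2],-0.4],
], gripper=0.0)

```text
time_s: 5.4
tcp_pos: [0.5861, 0.3026, 0.0717]
ee_rot: [[-0.107, -0.994, 0.004], [-0.994, 0.107, 0.002], [-0.002, -0.003, -1.0]]
wrist_force: [0.0, 0.1, 0.9]
gripper_width: 0.499
```

>>> carry_out([
  [[0,0,0],0],
  [[0,0,0],0],
  [[0,0,0],0],
  [[0,0,0],0],
  [[0,0,0],0],
  [[0,0,0],0],
], gripper=-1.0)

```text
time_s: 6.0
tcp_pos: [0.5864, 0.3027, 0.0719]
ee_rot: [[-0.107, -0.994, 0.004], [-0.994, 0.107, 0.002], [-0.003, -0.004, -1.0]]
wrist_force: [-0.4, -0.8, 0.9]
gripper_width: 0.133
```

>>> carry_out([
  [[-0.8,0,0],0],
  [[-1.6,0,0],0],
  [[-2.3,0,0],0],
  [[-2.5,0,0],0],
  [[-2.5,0,0],0],
  [[-2.5,0,0],0],
])

```text
time_s: 6.6
tcp_pos: [0.5888, 0.3253, 0.0718]
ee_rot: [[-0.108, -0.994, 0.002], [-0.994, 0.108, -0.003], [0.003, -0.002, -1.0]]
wrist_force: [1.0, -8.3, 2.6]
gripper_width: 0.131
```

>>> carry_out([
  [[0,0,0],0],
  [[0,0,0],0],
  [[0,0,0],0],
  [[0,0,-3],0],
  [[0,0,-5],0],
  [[0,0,-5],0],
], gripper=0.0)

```text
time_s: 7.2
tcp_pos: [0.5905, 0.3275, 0.1256]
ee_rot: [[-0.106, -0.994, 0.008], [-0.994, 0.106, 0.002], [-0.003, -0.008, -1.0]]
wrist_force: [-0.1, -0.3, 0.2]
gripper_width: 0.487
```

```bash
python3 - <<'E'
from h import *
st(); save('scene','s2.png',(255,110,375,190),6)
for n in ['bolt_grip']:
    for d in r.place_of('scene',n): print(n,d['centre'],d['confidence'])
print('pred',D(-2,122,.088));go(D(-65,-45,.13)); go(D(-65,-45,.060))
E
```

```text
7.2 [0.5905 0.3275 0.1256] [[-0.106, -0.994, 0.008], [-0.994, 0.106, 0.002], [-0.003, -0.008, -1.0]] F [-0.1 -0.3  0.2] g 0.487 j [ 42.8  30.9   0.4   0.3 -59.1 -49. ]
bolt_grip [0.5954, -0.3122, -0.0016] 0.51
bolt_grip [0.5876, 0.3241, 0.0905] 0.45
pred [0.58777554 0.32552176 0.088     ]
go [0.5074 0.1662 0.13  ] shift [16.77  6.35 -0.8 ] twist None norm 17.9 j6 -49.0
go [0.5074 0.1662 0.06  ] shift [16.76  6.36  6.2 ] twist None norm 19.0 j6 -49.0
```

View pics/s2.png

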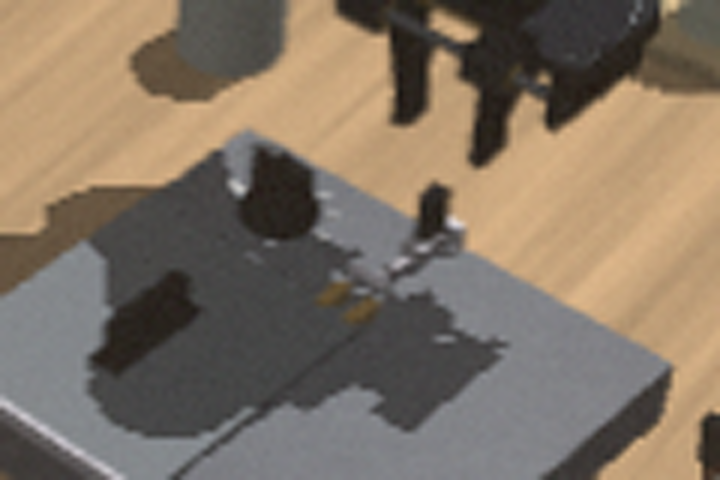

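The bolt grip now sits at the box edge, about 23 mm drawn. Next: the handle.

>>> carry_out([
  [[16.8,6.35,-1],0.3],
  [[16.8,6.35,-1],0.3],
  [[16.8,6.35,-1],0.3],
  [[16.8,6.35,-1],0.3],
  [[16.8,6.35,-1],0.3],
  [[16.8,6.35,2],0.3],
  [[16.8,6.35,4],0.3],
  [[16.8,6.35,6],0.3],
  [[16.8,6.35,6.2],0.3],
  [[16.8,6.35,6.2],0.3],
], gripper=0.0)

```text
time_s: 8.3
tcp_pos: [0.5074, 0.166, 0.0592]
ee_rot: [[-0.112, -0.994, 0.001], [-0.994, 0.112, -0.003], [0.003, -0.001, -1.0]]
wrist_force: [1.0, -1.1, 0.8]
gripper_width: 0.498
```

>>> carry_out([
  [[0,0,0],0],
  [[0,0,0],0],
  [[0,0,0],0],
  [[0,0,0],0],
  [[0,0,0],0],
  [[0,0,0],0],
], gripper=-1.0)

```text
time_s: 8.9
tcp_pos: [0.5081, 0.1661, 0.0596]
ee_rot: [[-0.112, -0.994, 0.002], [-0.994, 0.112, -0.002], [0.002, -0.002, -1.0]]
wrist_force: [1.5, -1.5, 1.2]
gripper_width: 0.136
```

```bash
python3 - <<'E'
from h import *
s=st(); go(s['tcp_pos']+np.r_[RD@[.133,0],0],YX)
E
```

```text
8.9 [0.5081 0.1661 0.0596] [[-0.112, -0.994, 0.002], [-0.994, 0.112, -0.002], [0.002, -0.002, -1.0]] F [ 1.5 -1.5  1.2] g 0.136 j [ 35.6  23.6 -24.3   0.3 -42.1 -42.2]
go [0.6403 0.152  0.0596] shift [ -0.07 -13.3    0.03] twist -0.3 norm 13.3 j6 -42.2
```

>>> carry_out([
  [[0,-2,0],0],
  [[0,-4,0],0],
  [[0,-6,0],0],
  [[0,-8,0],0],
  [[0,-10,0],0],
  [[0,-12,0],0],
  [[-0.1,-13.3,0],0],
  [[-0.1,-13.5,0],0],
  [[-0.1,-13.5,0],0],
  [[-0.1,-13.5,0],0],
])

```text
time_s: 9.9
tcp_pos: [0.6394, 0.1516, 0.0596]
ee_rot: [[-0.112, -0.994, -0.004], [-0.994, 0.112, -0.004], [0.004, 0.004, -1.0]]
wrist_force: [-6.0, 1.4, 4.0]
gripper_width: 0.137
```

>>> carry_out([
  [[0,0,0],0],
  [[0,0,0],0],
  [[0,0,0],0],
  [[0,0,-3],0],
  [[0,0,-6],0],
  [[0,0,-10],0],
  [[0,0,-12],0],
], gripper=0.2)

```text
time_s: 10.6
tcp_pos: [0.6416, 0.1524, 0.1836]
ee_rot: [[-0.112, -0.994, 0.001], [-0.994, 0.112, -0.002], [0.002, -0.002, -1.0]]
wrist_force: [0.7, -1.4, 1.5]
gripper_width: 0.587
```

```bash
python3 - <<'E'
from h import *
st(); r.capture('scene')
for n in ['cover_handle']:
    for d in r.place_of('scene',n): print(n,d['centre'],d['confidence'])
print('pred',D(67,-45,.08))
for d in r.place_of('scene','pan1'): print(np.round(d['centre'],4),round(d['confidence'],2))
go([.615,-.13,.28],YX)
E
```

```text
10.6 [0.6416 0.1524 0.1836] [[-0.112, -0.994, 0.001], [-0.994, 0.112, -0.002], [0.002, -0.002, -1.0]] F [ 0.7 -1.4  1.5] g 0.587 j [ 27.5  26.9   2.4   0.2 -65.5 -33.9]
cover_handle [0.6422, 0.1518, 0.08] 0.84
cover_handle [0.4647, -0.307, -0.0006] 0.74
pred [0.63863876 0.1521351  0.08      ]
[ 0.522  -0.3878 -0.0013] 0.78
[ 0.4631 -0.3067 -0.0014] 0.62
[ 6.148e-01 -1.439e-01  2.000e-04] 0.59
[ 0.596  -0.3144 -0.0008] 0.59
[ 6.221e-01 -4.031e-01  5.000e-04] 0.55
go [ 0.615 -0.13   0.28 ] shift [28.37 -0.61 -9.81] twist -0.3 norm 30.0 j6 -33.9
```

```bash
python3 - <<'E'
from h import *
go([.54,-.14,.33],YX)
E
```

```text
go [ 0.54 -0.14  0.33] shift [ 30.22   6.74 -14.8 ] twist -0.3 norm 34.3 j6 -33.9
```

>>> carry_out([
  [[30.2,6.7,-14.8],0],
  [[30.2,6.7,-14.8],0],
  [[30.2,6.7,-14.8],0],
  [[30.2,6.7,-14.8],0],
  [[30.2,6.7,-14.8],0],
  [[30.2,6.7,-14.8],0],
  [[30.2,6.7,-14.8],0],
  [[30.2,6.7,-14.8],0],
  [[30.2,6.7,-14.8],0],
  [[30.2,6.7,-14.8],0],
], gripper=0.2)

```text
time_s: 11.75
tcp_pos: [0.5401, -0.1391, 0.328]
ee_rot: [[-0.112, -0.994, -0.004], [-0.994, 0.112, -0.001], [0.002, 0.004, -1.0]]
wrist_force: [0.2, 0.8, -0.6]
gripper_width: 0.603
```

```bash
cat >> h.py <<'E'
def pans(near=None):
    """top-face centre (z=.016) and side yaw from the mask of white rim+paint"""
    out=[]
    for d in r.cut_out('wrist','pan1'):
        m=d['pixels'].astype(np.uint8)
        if m.sum()<60: continue
        c=max(cv2.findContours(m,0,2)[0],key=cv2.contourArea).reshape(-1,2)
        w=(ray('wrist',c,.016)[:,:2]*1e4).astype(np.float32)
        (cx,cy),(a,b),g=cv2.minAreaRect(w)
        print('pan mask',round(d['confidence'],2),'px',c.mean(0).round(),'c',round(cx/1e4,4),round(cy/1e4,4),'size',round(a/1e4,3),round(b/1e4,3),'yaw',round(g%90,1))
E
python3 - <<'E'
from h import *
st(); save('wrist','w3.png',scale=1.5)
pans()
for d in r.place_of('wrist','pan1'): print(np.round(d['centre'],4),round(d['confidence'],2),px('wrist',d['centre']).round()*1.5)
E
```

```text
11.75 [ 0.5401 -0.1391  0.328 ] [[-0.112, -0.994, -0.004], [-0.994, 0.112, -0.001], [0.002, 0.004, -1.0]] F [ 0.2  0.8 -0.6] g 0.603 j [  2.2  12.4   1.7   0.1 -79.6  -8.7]
pan mask 0.9 px [255.  10.] c 0.5232 -0.3765 size 0.026 0.042 yaw 83.6
pan mask 0.86 px [189.  11.] c 0.6223 -0.3898 size 0.023 0.04 yaw 82.6
pan mask 0.85 px [296.  53.] c 0.4644 -0.3029 size 0.04 0.035 yaw 50.9
pan mask 0.7 px [214.  57.] c 0.594 -0.3126 size 0.039 0.039 yaw 88.5
[ 0.5179 -0.384  -0.0019] 0.97 [385.5  12. ]
[ 0.5957 -0.3119  0.0043] 0.78 [322.5  90. ]
[ 6.195e-01 -4.023e-01 -6.000e-04] 0.78 [289.5   4.5]
[ 0.6161 -0.1501 -0.0012] 0.69 [327.  235.5]
[ 0.4607 -0.302   0.0028] 0.59 [444.   85.5]
```

View pics/w3.png

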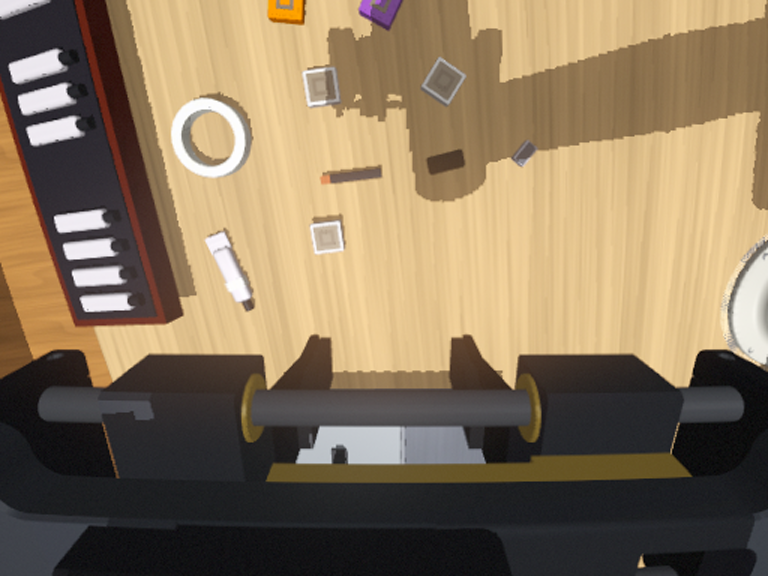

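The wrist view shows the three brown pans at (327,237), (322,87) and (442,80); purple and orange are at the top edge and the bystanders in between. I take their corners.

```bash
cat >> h.py <<'E'
def quad(q,f=1.5,o=(0,0),z=.016):
    w=ray('wrist',np.array(q,float)/f+np.array(o),z)[:,:2]
    (c,s,g)=cv2.minAreaRect((w*1e4).astype(np.float32))
    return np.array(c)/1e4,np.array(s)/1e4,g%90
E
python3 - <<'E'
from h import *
im=r.capture('wrist')
a=[cv2.resize(im[y:y+50,x:x+50],None,fx=5,fy=5,interpolation=cv2.INTER_CUBIC) for x,y in [(193,133),(189,33),(270,28)]]
cv2.imwrite('pics/w4.png',np.hstack(a)[:,:,::-1])
for q in ([(311,222),(341,220),(343,250),(314,253)],[(302,70),(334,67),(339,104),(307,107)],[(441,58),(466,80),(445,104),(421,82)]): print(quad(q))
E
```

```text
(array([ 0.61348706, -0.15068965]), array([0.03775587, 0.0354269 ]), 86.12935638427734)
(array([ 0.59615527, -0.31304255]), array([0.03808931, 0.03529397]), 89.12161254882812)
(array([ 0.46345386, -0.30440378]), array([0.03286267, 0.03590452]), 43.95283126831055)
```

View pics/w4.png

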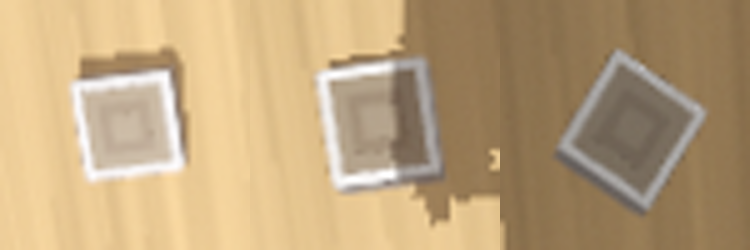

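The crops show white-rimmed brown pans, all paint up.

```bash
python3 - <<'E'
from h import *
for o,q in (((193,133),[(72,80),(173,70),(185,165),(90,182)]),((189,33),[(67,72),(178,58),(192,175),(88,188)]),((270,28),[(118,52),(206,110),(145,202),(58,150)])): print(quad(q,5,o))
go([.614,-.150,.06],86.5-90)
E
```

```text
(array([ 0.61191626, -0.15004856]), array([0.03593606, 0.03690457]), 0.6819810271263123)
(array([ 0.59396636, -0.31323572]), array([0.03551204, 0.03615813]), 89.76041412353516)
(array([ 0.46233428, -0.3042752 ]), array([0.03604619, 0.03354526]), 51.13993453979492)
go [ 0.614 -0.15   0.06 ] shift [ 0.24 -7.5  26.87] twist -2.9 norm 27.9 j6 -8.7
```

>>> carry_out([
  [[0.2,-7.4,24],-5],
  [[0.2,-7.4,24],-5],
  [[0.2,-7.4,24],-5],
  [[0.2,-7.4,24],-5],
  [[0.2,-7.4,24],-5],
  [[0.2,-7.4,24],-5],
  [[0.2,-7.4,28],-5],
  [[0.2,-7.4,30],-5],
  [[0.2,-7.4,32],-5],
  [[0.2,-7.4,32.5],-5],
  [[0.2,-7.4,32.5],-5],
  [[0.2,-7.4,32.5],-5],
], gripper=0.3)

```text
time_s: 13.15
tcp_pos: [0.6143, -0.1495, 0.0058]
ee_rot: [[-0.023, -1.0, 0.0], [-1.0, 0.023, -0.002], [0.002, -0.0, -1.0]]
wrist_force: [0.1, -0.2, 0.2]
gripper_width: 0.65
```

>>> carry_out([
  [[0,0,0],0],
  [[0,0,0],0],
  [[0,0,0],0],
  [[0,0,0],0],
  [[0,0,0],0],
  [[0,0,0],0],
], gripper=-1.0)

```text
time_s: 13.75
tcp_pos: [0.6145, -0.1495, 0.0065]
ee_rot: [[-0.023, -1.0, 0.001], [-1.0, 0.023, -0.002], [0.002, -0.001, -1.0]]
wrist_force: [-0.9, 1.4, 5.1]
gripper_width: 0.409
```

>>> carry_out([
  [[0,0,-2],0],
  [[0,0,-5],0],
  [[0,0,-9],0],
  [[0,0,-11],0],
  [[0,0,-11],0],
])

```text
time_s: 14.25
tcp_pos: [0.6166, -0.1495, 0.12]
ee_rot: [[-0.022, -1.0, 0.008], [-1.0, 0.022, -0.003], [0.003, -0.008, -1.0]]
wrist_force: [1.2, -0.1, -0.2]
gripper_width: 0.411
```

```bash
python3 - <<'E'
from h import *
st(); save('wrist','w5.png')
for y in (-52,0,52): go(D(-78,-45+y,.11),YX)
go(D(-78,-45+52,.016),YX)
E
```

```text
14.25 [ 0.6166 -0.1495  0.12  ] [[-0.022, -1.0, 0.008], [-1.0, 0.022, -0.003], [0.003, -0.008, -1.0]] F [ 1.2 -0.1 -0.2] g 0.411 j [  1.1  27.5  -6.4   0.2 -55.6  -2.4]
go [0.4889 0.1158 0.11  ] shift [-26.21  13.22   0.65] twist 4.8 norm 29.4 j6 -2.4
go [0.4945 0.1675 0.11  ] shift [-31.39  12.78   0.64] twist 4.8 norm 33.9 j6 -2.4
go [0.5    0.2192 0.11  ] shift [-36.57  12.35   0.63] twist 4.8 norm 38.6 j6 -2.4
go [0.5    0.2192 0.016 ] shift [-36.59  12.38  10.03] twist 4.8 norm 39.9 j6 -2.4
```

>>> carry_out([
  [[-36.6,12.3,0],4.8],
  [[-36.6,12.3,0],4.8],
  [[-36.6,12.3,0],4.8],
  [[-36.6,12.3,0],4.8],
  [[-36.6,12.3,0],4.8],
  [[-36.6,12.3,0],4.8],
  [[-36.6,12.3,0],4.8],
  [[-36.6,12.3,0],4.8],
  [[-36.6,12.3,0],4.8],
  [[-36.6,12.3,2],4.8],
  [[-36.6,12.3,4],4.8],
  [[-36.6,12.3,6],4.8],
  [[-36.6,12.3,8],4.8],
  [[-36.6,12.3,9.5],4.8],
  [[-36.6,12.3,10.2],4.8],
  [[-36.6,12.3,10.3],4.8],
  [[-36.6,12.3,10.3],4.8],
])

```text
time_s: 16.0
tcp_pos: [0.4993, 0.2175, 0.0145]
ee_rot: [[-0.106, -0.994, 0.0], [-0.994, 0.106, -0.006], [0.006, -0.001, -1.0]]
wrist_force: [-7.0, -1.3, 20.6]
gripper_width: 0.411
```

```bash
python3 - <<'E'
from h import *
st(); go(D(-78,-45+52,.0185),YX)
E
```

```text
16.0 [0.4993 0.2175 0.0145] [[-0.106, -0.994, 0.0], [-0.994, 0.106, -0.006], [0.006, -0.001, -1.0]] F [-7.  -1.3 20.6] g 0.411 j [ 40.7  28.3 -24.9   0.4 -37.  -47.1]
go [0.5    0.2192 0.0185] shift [-0.18 -0.05 -0.4 ] twist 0.0 norm 0.4 j6 -47.1
```

>>> carry_out([
  [[0,0,-0.2],0],
  [[0,0,-0.2],0],
  [[0,0,-0.2],0],
  [[0,0,-0.2],0],
  [[0,0,-3],0],
  [[0,0,-7],0],
  [[0,0,-12],0],
  [[0,0,-17],0],
  [[0,0,-20],0],
  [[0,0,-20],0],
], gripper=0.2)

```text
time_s: 17.0
tcp_pos: [0.5017, 0.2201, 0.2196]
ee_rot: [[-0.105, -0.994, 0.009], [-0.994, 0.105, 0.0], [-0.001, -0.009, -1.0]]
wrist_force: [0.4, 0.2, -0.0]
gripper_width: 0.603
```

```bash
python3 - <<'E'
from h import *
st(); save('scene','s3.png',(100,100,340,310),3)
for d in r.place_of('scene','pan1'): print(np.round(d['centre'],4),round(d['confidence'],2))
print(D(-78,7,.012))
go([.595,-.313,.20],-1);go([.595,-.313,.15],-1);go([.595,-.313,.0],-1)
E
```

```text
17.0 [0.5017 0.2201 0.2196] [[-0.105, -0.994, 0.009], [-0.994, 0.105, 0.0], [-0.001, -0.009, -1.0]] F [ 0.4  0.2 -0. ] g 0.603 j [ 40.8  14.4 -11.2   0.4 -64.  -47. ]
[ 0.5953 -0.3125 -0.001 ] 0.8
[ 4.620e-01 -3.047e-01  2.000e-04] 0.74
[ 0.5203 -0.3909 -0.0028] 0.69
[ 0.4705 -0.2202  0.0012] 0.66
[ 6.181e-01 -4.026e-01 -1.000e-04] 0.49
[0.498  0.2187 0.0113] 0.48
[0.49998549 0.21924896 0.012     ]
go [ 0.595 -0.313  0.2  ] shift [ 51.83 -15.18   1.69] twist -5.1 norm 54.0 j6 -47.0
go [ 0.595 -0.313  0.15 ] shift [ 51.81 -15.18   6.69] twist -5.1 norm 54.4 j6 -47.0
go [ 0.595 -0.313  0.   ] shift [ 51.74 -15.17  21.69] twist -5.1 norm 58.1 j6 -47.0
```

View pics/s3.png

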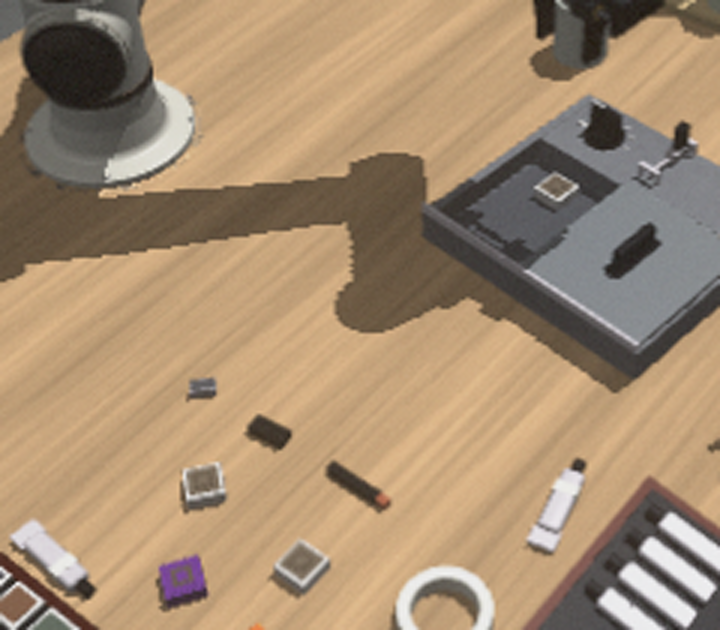

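The first pan lies flat in the well near its left end, and the rest is unchanged. Next pan B, at scene pixel (200,287).

>>> carry_out([
  [[51.8,-15.2,8],-5.1],
  [[51.8,-15.2,8],-5.1],
  [[51.8,-15.2,8],-5.1],
  [[51.8,-15.2,8],-5.1],
  [[51.8,-15.2,8],-5.1],
  [[51.8,-15.2,8],-5.1],
  [[51.8,-15.2,8],-5.1],
  [[51.8,-15.2,8],-5.1],
  [[51.8,-15.2,8],-5.1],
  [[51.8,-15.2,8],-5.1],
  [[51.8,-15.2,8],-5.1],
  [[51.8,-15.2,8],-5.1],
  [[51.8,-15.2,12],-5.1],
  [[51.8,-15.2,16],-5.1],
  [[51.8,-15.2,19],-5.1],
  [[51.8,-15.2,21],-5.1],
  [[51.8,-15.2,21.4],-5.1],
  [[51.8,-15.2,21.4],-5.1],
], gripper=0.3)

```text
time_s: 18.9
tcp_pos: [0.5939, -0.3125, 0.001]
ee_rot: [[-0.017, -1.0, -0.004], [-1.0, 0.017, -0.004], [0.004, 0.004, -1.0]]
wrist_force: [-0.1, 0.7, -0.1]
gripper_width: 0.649
```

>>> carry_out([
  [[0,0,0],0],
  [[0,0,0],0],
  [[0,0,0],0],
  [[0,0,0],0],
  [[0,0,0],0],
  [[0,0,0],0],
], gripper=-1.0)

```text
time_s: 19.5
tcp_pos: [0.5933, -0.3123, 0.0007]
ee_rot: [[-0.017, -1.0, -0.005], [-1.0, 0.017, -0.003], [0.003, 0.005, -1.0]]
wrist_force: [-0.0, 0.4, -0.5]
gripper_width: 0.412
```

>>> carry_out([
  [[0,0,-2],0],
  [[0,0,-5],0],
  [[0,0,-9],0],
  [[0,0,-12],0],
  [[0,0,-12],0],
])

```text
time_s: 20.0
tcp_pos: [0.5967, -0.3132, 0.1266]
ee_rot: [[-0.016, -1.0, 0.005], [-1.0, 0.016, -0.007], [0.007, -0.005, -1.0]]
wrist_force: [0.1, -0.3, -0.1]
gripper_width: 0.411
```

```bash
python3 - <<'E'
from h import *
st(); go(D(-78,-45,.12),YX); go(D(-78,-45,.0185),YX)
E
```

```text
20.0 [ 0.5967 -0.3132  0.1266] [[-0.016, -1.0, 0.005], [-1.0, 0.016, -0.007], [0.007, -0.005, -1.0]] F [ 0.1 -0.3 -0.1] g 0.411 j [-13.8  30.7   0.2   0.4 -59.1  12.7]
go [0.4945 0.1675 0.12  ] shift [-47.91  11.     0.26] twist 5.2 norm 49.2 j6 12.7
go [0.4945 0.1675 0.0185] shift [-47.98  11.05  10.41] twist 5.2 norm 50.3 j6 12.7
```

>>> carry_out([
  [[-47.9,11,0.2],5.2],
  [[-47.9,11,0.2],5.2],
  [[-47.9,11,0.2],5.2],
  [[-47.9,11,0.2],5.2],
  [[-47.9,11,0.2],5.2],
  [[-47.9,11,0.2],5.2],
  [[-47.9,11,0.2],5.2],
  [[-47.9,11,0.2],5.2],
  [[-47.9,11,0.2],5.2],
  [[-47.9,11,0.2],5.2],
  [[-47.9,11,0.2],5.2],
  [[-47.9,11,2],5.2],
  [[-47.9,11,4],5.2],
  [[-47.9,11,6],5.2],
  [[-47.9,11,8],5.2],
  [[-47.9,11,9.5],5.2],
  [[-47.9,11,10],5.2],
  [[-47.9,11,10],5.2],
  [[-47.9,11,10],5.2],
])

```text
time_s: 21.9
tcp_pos: [0.4954, 0.1667, 0.0231]
ee_rot: [[-0.107, -0.994, 0.005], [-0.994, 0.107, -0.007], [0.006, -0.006, -1.0]]
wrist_force: [-0.0, -0.7, -0.6]
gripper_width: 0.413
```

```bash
python3 - <<'E'
from h import *
st(); go(D(-78,-45,.0145),YX)
E
```

```text
21.9 [0.4954 0.1667 0.0231] [[-0.107, -0.994, 0.005], [-0.994, 0.107, -0.007], [0.006, -0.006, -1.0]] F [-0.  -0.7 -0.6] g 0.413 j [ 36.7  25.9 -28.1   0.8 -36.1 -43.5]
go [0.4945 0.1675 0.0145] shift [-0.08  0.1   0.86] twist -0.0 norm 0.9 j6 -43.5
```

>>> carry_out([
  [[0,0,0.5],0],
  [[0,0,0.9],0],
  [[0,0,0.9],0],
  [[0,0,0.9],0],
])

```text
time_s: 22.3
tcp_pos: [0.4954, 0.1666, 0.0141]
ee_rot: [[-0.107, -0.994, 0.005], [-0.994, 0.107, -0.007], [0.006, -0.006, -1.0]]
wrist_force: [-0.0, 0.5, -0.1]
gripper_width: 0.408
```

>>> carry_out([
  [[0,0,0],0],
  [[0,0,0],0],
  [[0,0,0],0],
  [[0,0,0],0],
  [[0,0,-3],0],
  [[0,0,-7],0],
  [[0,0,-12],0],
  [[0,0,-17],0],
  [[0,0,-22],0],
  [[0,0,-22],0],
], gripper=0.2)

```text
time_s: 23.3
tcp_pos: [0.498, 0.17, 0.2424]
ee_rot: [[-0.105, -0.994, 0.02], [-0.994, 0.106, 0.001], [-0.003, -0.02, -1.0]]
wrist_force: [0.2, -0.1, -0.1]
gripper_width: 0.602
```

```bash
python3 - <<'E'
from h import *
st(); r.capture('scene')
for d in r.place_of('scene','pan1'): print(np.round(d['centre'],4),round(d['confidence'],2))
print(D(-78,-45,.012))
go([.463,-.10,.30],YX)
E
```

```text
23.3 [0.498  0.17   0.2424] [[-0.105, -0.994, 0.02], [-0.994, 0.106, 0.001], [-0.003, -0.02, -1.0]] F [ 0.2 -0.1 -0.1] g 0.602 j [ 36.9  11.  -12.5   0.7 -65.5 -43.3]
[0.4995 0.2193 0.0097] 0.68
[0.4963 0.1674 0.0122] 0.67
[ 0.6212 -0.4017  0.0008] 0.66
[ 0.4653 -0.3052  0.0009] 0.6
[ 0.5186 -0.3885 -0.002 ] 0.57
[0.5011 0.3095 0.0806] 0.54
[0.49445976 0.16754339 0.012     ]
go [ 0.463 -0.1    0.3  ] shift [27.05  0.19 -6.36] twist -0.0 norm 27.8 j6 -43.3
```

>>> carry_out([
  [[37,0.2,-4],0],
  [[37,0.2,-4],0],
  [[37,0.2,-4],0],
  [[37,0.2,-4],0],
  [[37,0.2,-4],0],
  [[37,0.2,-4],0],
  [[37,0.2,-4],0],
  [[37,0.2,-4],0],
  [[37,0.2,-4],0],
  [[37,0.2,-4],0],
], gripper=0.3)

```text
time_s: 24.4
tcp_pos: [0.4516, -0.199, 0.275]
ee_rot: [[-0.109, -0.994, 0.004], [-0.994, 0.109, -0.003], [0.003, -0.005, -1.0]]
wrist_force: [0.1, 0.0, 0.3]
gripper_width: 0.651
```

```bash
python3 - <<'E'
from h import *
st(); im=r.capture('wrist'); pans()
c=px('wrist',[.4635,-.3045,.016]);print(c)
x,y=int(c[0])-45,max(int(c[1])-40,0);print(x,y)
cv2.imwrite('pics/w6.png',cv2.resize(im[y:y+80,x:x+90],None,fx=6,fy=6,interpolation=cv2.INTER_CUBIC)[:,:,::-1])
E
```

```text
24.4 [ 0.4516 -0.199   0.275 ] [[-0.109, -0.994, 0.004], [-0.994, 0.109, -0.003], [0.003, -0.005, -1.0]] F [0.1 0.  0.3] g 0.651 j [ -4.8   6.8 -12.6   0.2 -70.3  -1.5]
pan mask 0.95 px [246.  97.] c 0.463 -0.3036 size 0.036 0.038 yaw 50.9
pan mask 0.7 px [132.  42.] c 0.6175 -0.3986 size 0.039 0.043 yaw 76.6
pan mask 0.63 px [200.  41.] c 0.5215 -0.3861 size 0.037 0.039 yaw 55.6
[246.12344368  96.26290942]
201 56
```

View pics/w6.png

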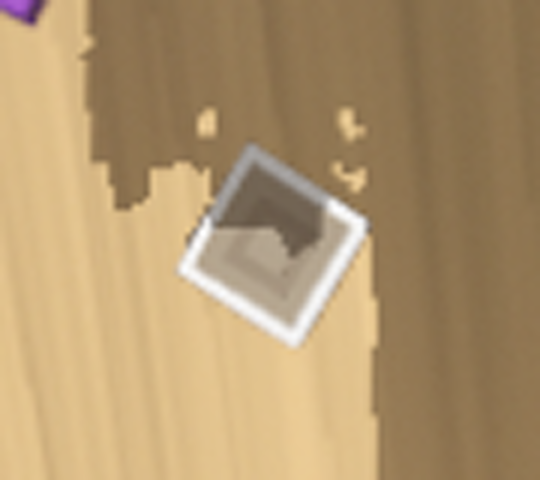

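The mask and crop agree: pan C is at (0.463,-0.304) with sides at 51°.

```bash
python3 - <<'E'
from h import *
print(quad([(250,145),(368,225),(296,346),(180,270)],6,(201,56)))
go([.463,-.304,.06],-39);go([.463,-.304,.003],-39)
E
```

```text
(array([ 0.46301157, -0.30319023]), array([0.03433417, 0.03480999]), 51.3082160949707)
go [ 0.463 -0.304  0.06 ] shift [10.35 -2.07 21.61] twist 32.9 norm 24.1 j6 -1.5
go [ 0.463 -0.304  0.003] shift [10.33 -2.04 27.31] twist 32.9 norm 29.3 j6 -1.5
```

>>> carry_out([
  [[10.3,-2.1,19],32.7],
  [[10.3,-2.1,19],32.7],
  [[10.3,-2.1,19],32.7],
  [[10.3,-2.1,19],32.7],
  [[10.3,-2.1,19],32.7],
  [[10.3,-2.1,19],32.7],
  [[10.3,-2.1,21],32.7],
  [[10.3,-2.1,23],32.7],
  [[10.3,-2.1,25],32.7],
  [[10.3,-2.1,27],32.7],
  [[10.3,-2.1,27.2],32.7],
  [[10.3,-2.1,27.2],32.7],
], gripper=0.3)

```text
time_s: 25.7
tcp_pos: [0.4647, -0.303, 0.0052]
ee_rot: [[-0.625, -0.781, 0.007], [-0.781, 0.625, -0.004], [-0.001, -0.008, -1.0]]
wrist_force: [-0.7, -0.2, -0.2]
gripper_width: 0.649
```

>>> carry_out([
  [[0,0,0],0],
  [[0,0,0],0],
  [[0,0,0],0],
  [[0,0,0],0],
  [[0,0,0],0],
  [[0,0,0],0],
], gripper=-1.0)

```text
time_s: 26.3
tcp_pos: [0.4651, -0.3031, 0.006]
ee_rot: [[-0.625, -0.781, 0.008], [-0.781, 0.625, -0.005], [-0.001, -0.009, -1.0]]
wrist_force: [0.3, 2.5, 5.6]
gripper_width: 0.41
```

>>> carry_out([
  [[0,0,-2],0],
  [[0,0,-5],0],
  [[0,0,-9],0],
  [[0,0,-12],0],
  [[0,0,-12],0],
])

```text
time_s: 26.8
tcp_pos: [0.4669, -0.3039, 0.1307]
ee_rot: [[-0.624, -0.781, 0.017], [-0.781, 0.624, -0.009], [-0.004, -0.019, -1.0]]
wrist_force: [0.7, -0.1, -0.3]
gripper_width: 0.411
```

```bash
python3 - <<'E'
from h import *
st(); go(D(-78,-97,.12),YX); go(D(-78,-97,.0225),YX)
E
```

```text
26.8 [ 0.4669 -0.3039  0.1307] [[-0.624, -0.781, 0.017], [-0.781, 0.624, -0.009], [-0.004, -0.019, -1.0]] F [ 0.7 -0.1 -0.3] g 0.411 j [-16.3  19.8 -17.5   0.3 -51.7 -22.5]
go [0.4889 0.1158 0.12  ] shift [-34.17  24.49   0.74] twist -32.5 norm 42.0 j6 -22.5
go [0.4889 0.1158 0.0225] shift [-34.13  24.67  10.49] twist -32.5 norm 43.4 j6 -22.5
```

>>> carry_out([
  [[-34.15,24.5,0.5],-32.5],
  [[-34.15,24.5,0.5],-32.5],
  [[-34.15,24.5,0.5],-32.5],
  [[-34.15,24.5,0.5],-32.5],
  [[-34.15,24.5,0.5],-32.5],
  [[-34.15,24.5,0.5],-32.5],
  [[-34.15,24.5,0.5],-32.5],
  [[-34.15,24.5,0.5],-32.5],
  [[-34.15,24.5,0.5],-32.5],
  [[-34.15,24.5,0.5],-32.5],
  [[-34.15,24.5,2],-32.5],
  [[-34.15,24.6,4],-32.5],
  [[-34.15,24.6,6],-32.5],
  [[-34.15,24.6,8],-32.5],
  [[-34.15,24.6,9.5],-32.5],
  [[-34.15,24.6,10],-32.5],
  [[-34.15,24.6,10],-32.5],
  [[-34.15,24.6,10],-32.5],
])

```text
time_s: 28.6
tcp_pos: [0.4899, 0.1153, 0.0279]
ee_rot: [[-0.107, -0.994, 0.018], [-0.994, 0.107, -0.008], [0.007, -0.018, -1.0]]
wrist_force: [0.0, -0.8, -0.5]
gripper_width: 0.408
```

```bash
python3 - <<'E'
from h import *
st(); go(D(-78,-97,.0185),YX)
E
```

```text
28.6 [0.4899 0.1153 0.0279] [[-0.107, -0.994, 0.018], [-0.994, 0.107, -0.008], [0.007, -0.018, -1.0]] F [ 0.  -0.8 -0.5] g 0.408 j [ 32.4  23.7 -31.4   1.7 -34.3 -39.9]
go [0.4889 0.1158 0.0185] shift [-0.05  0.12  0.93] twist -0.0 norm 0.9 j6 -39.9
```

>>> carry_out([
  [[0,0.1,0.5],0],
  [[0,0.1,0.9],0],
  [[0,0.1,0.9],0],
  [[0,0.1,0.9],0],
])

```text
time_s: 29.0
tcp_pos: [0.489, 0.1154, 0.0189]
ee_rot: [[-0.107, -0.994, 0.018], [-0.994, 0.107, -0.009], [0.007, -0.018, -1.0]]
wrist_force: [-0.4, -0.4, -0.0]
gripper_width: 0.407
```

>>> carry_out([
  [[0,0,0],0],
  [[0,0,0],0],
  [[0,0,0],0],
  [[0,0,0],0],
  [[0,0,-3],0],
  [[0,0,-7],0],
  [[0,0,-12],0],
  [[0,0,-17],0],
  [[0,0,-22],0],
  [[0,0,-22],0],
], gripper=0.2)

```text
time_s: 30.0
tcp_pos: [0.489, 0.1188, 0.2469]
ee_rot: [[-0.106, -0.994, 0.033], [-0.994, 0.106, -0.002], [-0.002, -0.033, -0.999]]
wrist_force: [0.8, 0.8, -0.8]
gripper_width: 0.605
```

```bash
python3 - <<'E'
from h import *
st(); save('scene','s4.png',(100,100,360,310),3)
for n in ['pan1','cover_handle','eraser']:
  for d in r.place_of('scene',n): print(n,np.round(d['centre'],4),round(d['confidence'],2))
for y in (-97,-45,7):print(D(-78,y,.012))
go(D(67,-45,.13),YX);go(D(67,-45,.058),YX)
E
```

```text
30.0 [0.489  0.1188 0.2469] [[-0.106, -0.994, 0.033], [-0.994, 0.106, -0.002], [-0.002, -0.033, -0.999]] F [ 0.8  0.8 -0.8] g 0.605 j [ 32.9   8.1 -15.7   1.2 -64.7 -39.5]
pan1 [0.495  0.1613 0.0091] 0.63
pan1 [ 0.5195 -0.3904 -0.0021] 0.6
pan1 [0.4895 0.1123 0.013 ] 0.59
pan1 [ 6.194e-01 -4.008e-01  2.000e-04] 0.51
pan1 [0.49   0.202  0.0134] 0.47
cover_handle [0.6425 0.1521 0.0781] 0.69
cover_handle [0.5033 0.3081 0.083 ] 0.63
eraser [ 0.4663 -0.221  -0.001 ] 0.64
[0.48893403 0.11583782 0.012     ]
[0.49445976 0.16754339 0.012     ]
[0.49998549 0.21924896 0.012     ]
go [0.6386 0.1521 0.13  ] shift [ -5.24 -14.79  10.96] twist -0.0 norm 19.1 j6 -39.5
go [0.6386 0.1521 0.058 ] shift [ -5.29 -14.68  18.16] twist -0.0 norm 23.9 j6 -39.5
```

View pics/s4.png

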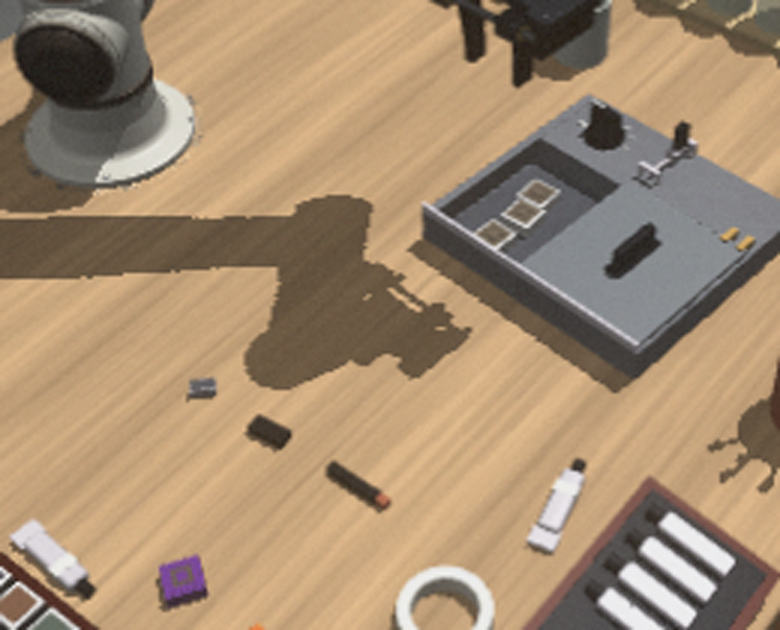

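All three pans lie flat and apart on the well floor. The first one has shifted about 2 cm but is still inside. The table holds no other brown pans. Now I shut the cover.

```bash
python3 - <<'E'
from h import *
for i in range(3): r.capture('side')
for d in r.place_of('side','cover_handle'): print(np.round(d['centre'],4),round(d['confidence'],2))
st()
go(D(68,-45,.13),YX);go(D(68,-45,.060),YX)
E
```

```text
[0.6386 0.1573 0.0773] 0.57
[ 0.4651 -0.2208 -0.001 ] 0.47
30.4 [0.4847 0.117  0.2374] [[-0.107, -0.994, 0.015], [-0.994, 0.107, -0.01], [0.008, -0.016, -1.0]] F [-0.6 -0.3  0.5] g 0.597 j [ 32.9   8.6 -16.3   1.1 -64.6 -39.4]
go [0.6396 0.152  0.13  ] shift [ -5.23 -14.86  10.94] twist -0.0 norm 19.2 j6 -39.4
go [0.6396 0.152  0.06  ] shift [ -5.29 -14.74  17.94] twist -0.0 norm 23.8 j6 -39.4
```

>>> carry_out([
  [[-5.3,-14.8,10],0],
  [[-5.3,-14.8,10],0],
  [[-5.3,-14.8,10],0],
  [[-5.3,-14.8,10],0],
  [[-5.3,-14.8,10],0],
  [[-5.3,-14.8,10],0],
  [[-5.3,-14.8,13],0],
  [[-5.3,-14.8,15],0],
  [[-5.3,-14.8,17],0],
  [[-5.3,-14.8,17.8],0],
  [[-5.3,-14.8,17.8],0],
  [[-5.3,-14.8,17.8],0],
  [[-5.3,-14.8,17.8],0],
], gripper=0.0)

```text
time_s: 31.7
tcp_pos: [0.641, 0.1525, 0.0632]
ee_rot: [[-0.106, -0.994, 0.018], [-0.994, 0.106, -0.009], [0.007, -0.019, -1.0]]
wrist_force: [0.9, 1.1, 1.4]
gripper_width: 0.501
```

>>> carry_out([
  [[0,0,0],0],
  [[0,0,0],0],
  [[0,0,0],0],
  [[0,0,0],0],
  [[0,0,0],0],
  [[0,0,0],0],
], gripper=-1.0)

```text
time_s: 32.3
tcp_pos: [0.6396, 0.1525, 0.063]
ee_rot: [[-0.107, -0.994, 0.015], [-0.994, 0.107, -0.009], [0.008, -0.016, -1.0]]
wrist_force: [-3.7, 1.3, 4.3]
gripper_width: 0.137
```

```bash
python3 - <<'E'
from h import *
s=st(); go(s['tcp_pos']+np.r_[RD@[-.132,0],0],YX)
E
```

```text
32.3 [0.6396 0.1525 0.063 ] [[-0.107, -0.994, 0.015], [-0.994, 0.107, -0.009], [0.008, -0.016, -1.0]] F [-3.7  1.3  4.3] g 0.137 j [ 27.9  32.8  -6.6   1.1 -50.  -34.8]
go [0.5083 0.1665 0.063 ] shift [ 1.00e-02  1.32e+01 -2.10e-01] twist -0.0 norm 13.2 j6 -34.8
```

>>> carry_out([
  [[0,2,0],0],
  [[0,4,-0.1],0],
  [[0,6,-0.1],0],
  [[0,8,-0.1],0],
  [[0,10,-0.2],0],
  [[0,12,-0.2],0],
  [[0,13.2,-0.2],0],
  [[0,13.6,-0.2],0],
  [[0,13.6,-0.2],0],
  [[0,13.6,-0.2],0],
  [[0,13.6,-0.2],0],
])

```text
time_s: 33.4
tcp_pos: [0.5082, 0.1671, 0.0631]
ee_rot: [[-0.106, -0.994, 0.021], [-0.994, 0.106, -0.008], [0.006, -0.022, -1.0]]
wrist_force: [12.6, -5.3, -7.5]
gripper_width: 0.135
```

>>> carry_out([
  [[0,0,0],0],
  [[0,0,0],0],
  [[0,0,0],0],
  [[0,0,-3],0],
  [[0,0,-6],0],
  [[0,0,-7],0],
  [[0,0,-7],0],
  [[0,0,-7],0],
], gripper=0.0)

```text
time_s: 34.2
tcp_pos: [0.5058, 0.1674, 0.1322]
ee_rot: [[-0.106, -0.994, 0.02], [-0.994, 0.106, -0.009], [0.007, -0.021, -1.0]]
wrist_force: [-0.0, 0.5, -0.4]
gripper_width: 0.5
```

```bash
python3 - <<'E'
from h import *
r.capture('scene')
for n in ['cover_handle','bolt_grip']:
  for d in r.place_of('scene',n): print(n,np.round(d['centre'],4),round(d['confidence'],2))
print(D(-65,-45,.08)); st()
p=[.5885,.3255]  # tcp when the bolt was fully drawn
go([*p,.13],YX);go([*p,.071],YX)
E
```

```text
cover_handle [0.5098 0.1655 0.0783] 0.97
cover_handle [ 0.5737 -0.2162  0.0009] 0.38
bolt_grip [0.5868 0.3232 0.0897] 0.55
bolt_grip [0.5121 0.1649 0.0788] 0.18
[0.50738615 0.16616196 0.08      ]
34.35 [0.5059 0.1672 0.1316] [[-0.106, -0.994, 0.019], [-0.994, 0.106, -0.01], [0.008, -0.02, -1.0]] F [ 0.3  0.1 -0.3] g 0.499 j [ 36.4  17.7 -21.    1.4 -50.8 -43.4]
go [0.5885 0.3255 0.13  ] shift [-16.62  -6.53   0.16] twist -0.0 norm 17.9 j6 -43.4
go [0.5885 0.3255 0.071 ] shift [-16.67  -6.41   6.06] twist -0.0 norm 18.9 j6 -43.4
```

The cover ran to its stop with 12.6 N on it and is back at the TCP it had when shut. Now the bolt.

>>> carry_out([
  [[-16.6,-6.5,0],0],
  [[-16.6,-6.5,0],0],
  [[-16.6,-6.5,0],0],
  [[-16.6,-6.5,0],0],
  [[-16.6,-6.5,0],0],
  [[-16.6,-6.5,2],0],
  [[-16.6,-6.5,4],0],
  [[-16.6,-6.4,5.5],0],
  [[-16.6,-6.4,5.9],0],
  [[-16.6,-6.4,5.9],0],
], gripper=0.0)

```text
time_s: 35.35
tcp_pos: [0.5876, 0.3239, 0.0714]
ee_rot: [[-0.107, -0.994, 0.017], [-0.994, 0.106, -0.012], [0.01, -0.018, -1.0]]
wrist_force: [-0.2, -0.1, 0.2]
gripper_width: 0.504
```

>>> carry_out([
  [[0,0,0],0],
  [[0,0,0],0],
  [[0,0,0],0],
  [[0,0,0],0],
  [[0,0,0],0],
  [[0,0,0],0],
], gripper=-1.0)

```text
time_s: 35.95
tcp_pos: [0.5888, 0.324, 0.0719]
ee_rot: [[-0.107, -0.994, 0.019], [-0.994, 0.107, -0.011], [0.009, -0.02, -1.0]]
wrist_force: [4.2, -1.7, -0.6]
gripper_width: 0.139
```

>>> carry_out([
  [[0.8,0,0],0],
  [[1.6,0,0],0],
  [[2.3,0,0],0],
  [[2.6,0,0],0],
  [[2.6,0,0],0],
  [[2.6,0,0],0],
])

```text
time_s: 36.55
tcp_pos: [0.5863, 0.2999, 0.0721]
ee_rot: [[-0.107, -0.994, 0.021], [-0.994, 0.106, -0.007], [0.005, -0.022, -1.0]]
wrist_force: [2.4, 6.1, -3.4]
gripper_width: 0.134
```

>>> carry_out([
  [[0,0,0],0],
  [[0,0,0],0],
  [[0,0,0],0],
  [[0,0,-3],0],
  [[0,0,-6],0],
  [[0,0,-6],0],
  [[0,0,-6],0],
], gripper=0.0)

```text
time_s: 37.25
tcp_pos: [0.585, 0.3, 0.133]
ee_rot: [[-0.107, -0.994, 0.022], [-0.994, 0.107, -0.006], [0.004, -0.022, -1.0]]
wrist_force: [-0.2, -1.0, -0.7]
gripper_width: 0.497
```

```bash
python3 - <<'E'
from h import *
save('scene','s5.png',(255,110,375,190),6)
for n in ['timer_grip','bolt_grip','cover_handle']:
  for d in r.place_of('scene',n)[:1]: print(n,np.round(d['centre'],4),round(d['confidence'],2))
r.capture('side')
for n in ['timer_grip','bolt_grip']:
  for d in r.place_of('side',n)[:2]: print(n,np.round(d['centre'],4),round(d['confidence'],2))
print(D(-2,98,.088),D(-85,92,.083)); st()
go(D(-85,92,.12),YY);go(D(-85,92,.065),YY)
E
```

```text
timer_grip [0.5013 0.3098 0.0825] 0.42
bolt_grip [ 0.5679 -0.2172  0.0022] 0.68
cover_handle [0.5135 0.166  0.079 ] 0.73
timer_grip [0.5039 0.3101 0.082 ] 0.44
bolt_grip [0.5882 0.2987 0.0901] 0.62
[0.5852252  0.30165765 0.088     ] [0.50205757 0.30451154 0.083     ]
37.6 [0.5848 0.3    0.1312] [[-0.107, -0.994, 0.02], [-0.994, 0.106, -0.008], [0.006, -0.02, -1.0]] F [ 0.6 -0.1 -0.8] g 0.498 j [ 41.8  28.8  -2.8   1.3 -57.9 -48.6]
go [0.5021 0.3045 0.12  ] shift [0.43 8.29 0.95] twist 90.0 norm 8.4 j6 -48.6
go [0.5021 0.3045 0.065 ] shift [0.4  8.4  6.45] twist 90.0 norm 10.6 j6 -48.6
```

View pics/s5.png

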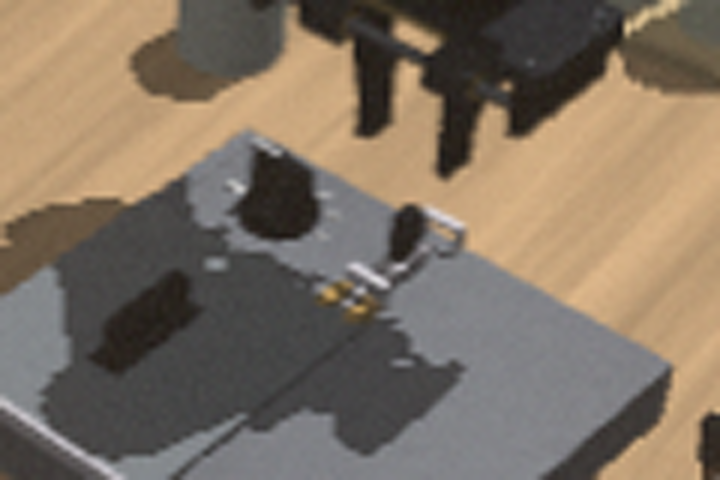

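The bolt grip is back beside the lugs with its tongue between them, and the timer line still points to the front (OFF). Now the timer: first turn the jaws across the bar.

>>> carry_out([
  [[0.4,8.4,0],-90],
  [[0.4,8.4,0],-90],
  [[0.4,8.4,0],-90],
  [[0.4,8.4,0],-90],
  [[0.4,8.4,0],-90],
  [[0.4,8.4,0],-90],
  [[0.4,8.4,0],-90],
  [[0.4,8.4,0],-90],
  [[0.4,8.4,0],-90],
  [[0.4,8.4,0],-90],
  [[0.4,8.4,0],-90],
  [[0.4,8.4,0],-90],
  [[0.4,8.4,0],-90],
], gripper=-0.2)

```text
time_s: 38.9
tcp_pos: [0.5008, 0.305, 0.1292]
ee_rot: [[0.994, -0.108, 0.019], [-0.108, -0.994, -0.009], [0.02, 0.007, -1.0]]
wrist_force: [0.6, -0.1, -0.1]
gripper_width: 0.399
```

```bash
python3 - <<'E'
from h import *
r.capture('wrist')
for d in r.place_of('wrist','timer_grip')[:2]: print(np.round(d['centre'],4),round(d['confidence'],2))
st()
go([.5015,.305,.065],YY)
E
```

```text
[0.502  0.3047 0.082 ] 0.77
[0.5087 0.1682 0.0781] 0.56
39.0 [0.5008 0.305  0.1293] [[0.994, -0.108, 0.019], [-0.108, -0.994, -0.009], [0.02, 0.006, -1.0]] F [ 0.8 -0.6  0.5] g 0.402 j [ 47.8  22.7 -13.6   1.4 -53.4  35.2]
go [0.5015 0.305  0.065 ] shift [-0.06 -0.05  6.43] twist -0.1 norm 6.4 j6 35.2
```

Matches the prediction (0.502,0.3047).

>>> carry_out([
  [[0,0,2],0],
  [[0,0,4],0],
  [[0,0,6],0],
  [[0,0,6.5],0],
  [[0,0,6.5],0],
  [[0,0,6.5],0],
])

```text
time_s: 39.6
tcp_pos: [0.5027, 0.3049, 0.0652]
ee_rot: [[0.994, -0.108, 0.021], [-0.107, -0.994, -0.008], [0.021, 0.005, -1.0]]
wrist_force: [0.4, -0.4, -0.6]
gripper_width: 0.399
```

>>> carry_out([
  [[0,0,0],0],
  [[0,0,0],0],
  [[0,0,0],0],
  [[0,0,0],0],
  [[0,0,0],0],
  [[0,0,0],0],
], gripper=-1.0)

```text
time_s: 40.2
tcp_pos: [0.5027, 0.3052, 0.0656]
ee_rot: [[0.994, -0.107, 0.021], [-0.107, -0.994, -0.007], [0.022, 0.005, -1.0]]
wrist_force: [-0.4, 1.4, 2.1]
gripper_width: 0.113
```

>>> carry_out([
  [[0,0,0],8],
  [[0,0,0],16],
  [[0,0,0],24],
  [[0,0,0],32],
  [[0,0,0],40],
  [[0,0,0],48],
  [[0,0,0],56],
  [[0,0,0],64],
  [[0,0,0],72],
  [[0,0,0],80],
  [[0,0,0],88],
  [[0,0,0],96],
  [[0,0,0],103],
  [[0,0,0],108],
  [[0,0,0],108],
  [[0,0,0],108],
  [[0,0,0],108],
])

```text
time_s: 41.9
tcp_pos: [0.5034, 0.3056, 0.0656]
ee_rot: [[-0.408, -0.913, 0.022], [-0.913, 0.408, -0.006], [-0.003, -0.023, -1.0]]
wrist_force: [3.9, 1.9, -2.0]
gripper_width: 0.109
```

>>> carry_out([
  [[0,0,0],0],
  [[0,0,0],0],
  [[0,0,0],0],
  [[0,0,0],0],
  [[0,0,-4],0],
  [[0,0,-8],0],
  [[0,0,-12],0],
  [[0,0,-16],0],
  [[0,0,-18],0],
  [[0,0,-18],0],
  [[0,0,-18],0],
], gripper=-0.2)

```text
time_s: 43.0
tcp_pos: [0.4987, 0.3065, 0.2452]
ee_rot: [[-0.408, -0.913, 0.022], [-0.913, 0.408, -0.006], [-0.003, -0.022, -1.0]]
wrist_force: [-1.3, -0.4, -0.4]
gripper_width: 0.4
```

```bash
python3 - <<'E'
from h import *
st(); im=r.capture('wrist')
c=px('wrist',D(-85,92,.083)).astype(int);print(c)
def crop(im,c,w,h,f):
    x,y=max(c[0]-w,0),max(c[1]-h,0);print('off',x,y); return cv2.resize(im[y:y+2*h,x:x+2*w],(2*w*f,2*h*f),interpolation=cv2.INTER_CUBIC)
a=crop(im,c,50,45,4)
im2=r.capture('scene'); b=crop(im2,px('scene',D(-30,60,.06)).astype(int),50,45,4)
cv2.imwrite('pics/w7.png',np.hstack([a,b])[:,:,::-1])
for n in ['bolt_grip','cover_handle']:
  for d in r.place_of('scene',n)[:2]: print(n,np.round(d['centre'],4),round(d['confidence'],2))
E
```

```text
43.0 [0.4987 0.3065 0.2452] [[-0.408, -0.913, 0.022], [-0.913, 0.408, -0.006], [-0.003, -0.022, -1.0]] F [-1.3 -0.4 -0.4] g 0.4 j [ 48.   16.9  -4.4   1.2 -68.2 -72.6]
[260 179]
off 210 134
off 258 107
bolt_grip [0.5881 0.2993 0.0891] 0.43
```

View pics/w7.png

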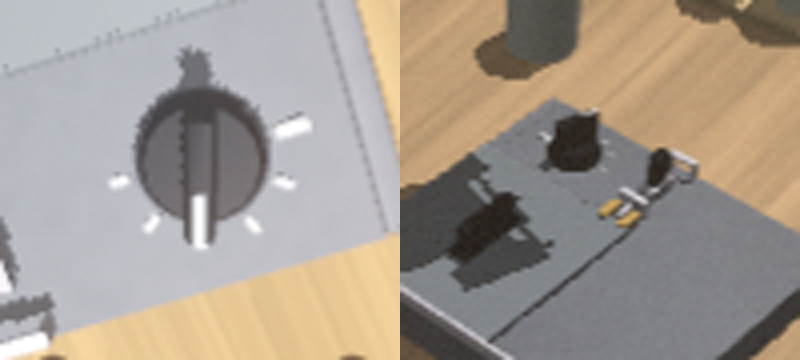

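The pointer covers the third tick: long bar at (293,127), ticks 1 and 2 at (283,183) and (253,227), pointer at (200,220), ticks 4 and 5 beyond it. The cover is shut and the bolt's tongue sits between the lugs.

```bash
python3 -c "
from h import *
print(r.finish_job())"
```

```text
the job is handed in; nothing more can be done
None
```

I put all three loose brown pans flat on the floor of the well, shut and bolted the cover, and turned the timer to the third click. I handed the job in at about 43 s, and no verdict was reported. The purple and orange look-alikes and the pans in the wooden case were left alone.

What the last checks showed:
- **Pans:** the scene view before the cover was shut showed all three flat and apart. The first one had shifted about 2 cm after I released it, but it was still well inside, so I left it. They could not be seen again once the cover was shut.
- **Cover:** it ran to its stop with 12.6 N on it, and the gripper was back at the position it had with the cover shut. One later network reading put the handle about 6 mm off, which I took as noise. The final network call did not find the handle.
- **Bolt:** it travelled 24 mm to its stop with about 6 N resisting, and its tongue sits between the lugs.
- **Timer:** the close-up wrist view shows the pointer covering the third tick after OFF.
- **Gripper:** it was clear of everything at the end.

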